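Put away the paint-mixing kit

ROBOT

A 6-joint arm with a two-finger parallel gripper is mounted at the origin on the work surface. World frame = base frame: x ahead of the robot, y to its left, z up, the work surface at z = 0. Lengths are in m, angles in rad, forces in N, time in s.
With the tool pointing down it reaches from about 0.275 to 0.875 m from the base axis. Payload 12.5 kg.
Tool frame: the origin (TCP) lies on the centre line of the jaws, within the pads' length; the fingertips stand r.finger_overhang ahead of it and the grasp point (between the pads) lies 3 mm ahead of it (r.finger_overhang is the distance from the TCP to the fingertips, in m); z points along the fingers, y is the direction in which the jaws open and shut (so a half turn about z gives the same grasp; the last joint's range is limited). The gripper opens to 85 mm and grips with 20 to 120 N. Pads are 22 mm wide; open, the fingers measure 114 mm over their backs; the gripper's body (76 mm by 85 mm) begins 54 mm behind the grasp point. The pads swing forward as they close: fully open they stand 13 mm farther back than shut.
Start: joints at [-1.19, 0.351, 1.652, -0, 1.139, -0.085], TCP at [0.247, -0.491, 0.253] pointing down, gripper open.
Joint ranges: [-2.75, 2.75], [-0.79, 2.1], [0.01, 2.65], [-1.57, 4.71], [0.07, 3.14], [-2.87, 2.87]. Speed limits (rad/s): [2.22, 2.22, 2.79, 3.14, 3.14, 3.14].

INTERFACE

Orientations are given as a unit quaternion [x, y, z, w].
In Python, from cell import r, optics gives the robot as it stands. The module is installed in compiled form; this text tells all that it offers. Calls block until the motion is done:
- r.move_to(position, orientation): joint-space move of the TCP to a pose.
- r.move_linear(position, rot=None, vel=0.15): straight line of the TCP; rot=None keeps the orientation; vel is the mean speed in m/s.
- r.set_joints(angles): joint-space move.
- r.set_gripper(opening, squeeze=None): opening from 0.0 (shut) to 1.0 (fully open); squeeze is the grip in N (None keeps the last); returns when the fingers have stopped.
- r.sleep(seconds).
- r.inverse_kinematics(position, orientation): joint angles nearest the present ones, or None.
- optics.get_image(name): name is "side" or "top" or "wrist"; returns a dict with "pixels" (420x560x3 uint8, red, green, blue), "depth" (420x560 float32, m along the optical axis (not along the pixel's ray), 0 where there is no reading), "fx", "fy", "cx", "cy" (pixels), "camera_from_world" (4x4, takes a point from world to camera coordinates); the wrist camera has in their place "mount" (4x4, takes a point from camera to tool coordinates, whose origin is the TCP and whose axes are the flange's). Camera axes: x right, y down, z forward; pixel columns grow to the right and rows downward; lengths in m; the calibration is good to about 2 mm. The wrist camera is an equidistant fisheye: a pixel r from the principal point sees the ray r / f radians off the axis. A picture is of the moment at which its call begins: read the wrist's pose just before it.
A pose or a line that the arm cannot do raises r.PlanningError and nothing moves.
- r.hand_in(): hands the job in, once; it reports no verdict.
Readings, each from a call of its own:
- r.current_t(): time.
- r.current_q(): joint angles.
- r.current_qvel(): joint speeds.
- r.current_effort(): joint torques, N m.
- r.current_tool_pos(): TCP position.
- r.current_ee_rot(): TCP orientation.
- r.current_contact_force(): force on the tool from outside, world axes, zero at the start.
- r.current_torque(): the same for the moment, N m.
- r.current_opening(): opening from 0.0 (shut) to 1.0 (fully open).
Only numpy, scipy, OpenCV 4.12 (cv2) and the standard library are available. Lean on these libraries where they do the work, as an engineer would, in place of code of your own. Each camera call takes 0.05 s, during which the arm holds its last target.

TASK

Clear up after a paint trial: put the two toothed mixing blades into the divided metal tray, one lying flat in each bay, stub up; seat each sample tin upright in the well of the grey block that fits it; and stand the steel film applicator on its feet in the recess of the wooden block. Set things down rather than dropping them, and leave the paint can and the cup where they are.

Things in the scene. Friction and masses are not known exactly. Their poses are not given: they have to be found in the camera images.
- blade_a: One of two identical mixing blades: a 60 mm toothed steel disc, 14 mm thick over its teeth, lying flat, with an upright round stub 20 mm across on its centre, to grip it by, from 14 to 50 mm height. Origin: centre of the underside; z up along the stub. About 0.14 kg. 
- blade_b: The other of the two identical mixing blades: a 60 mm toothed steel disc, 14 mm thick over its teeth, lying flat, with an upright round stub 20 mm across on its centre, to grip it by, from 14 to 50 mm height. Origin: centre of the underside; z up along the stub. About 0.14 kg. 
- tin_large: Larger closed sample tin, bare metal, an upright plain cylinder 62 mm across, 62 mm tall, about 0.22 kg. Origin: centre of the underside, z up.
- tin_small: Smaller closed sample tin, bare metal, an upright plain cylinder 42 mm across, 56 mm tall, about 0.12 kg. Origin: centre of the underside, z up.
- applicator: Film applicator: a plain steel bar 90 mm long (its y axis), 22 mm wide (x), 32 mm tall (z), standing on two feet at its ends that leave a 6 mm gap under its middle; either end is alike. About 0.3 kg. Origin: centre of the underside.
- bay_tray: Fixed shallow metal tray, outside 140 mm (x) by 190 mm (y), 20 mm tall, walls and floor 4 mm, so its inner floor is 4 mm above the origin. A wall across the middle, 4 mm thick and as tall as the sides, parts it into two bays, each 132 mm (x) by 89 mm (y), centred at y = -46.5 and +46.5 mm. Origin: centre of the underside.
- tin_block: Fixed grey plastic block, 140 mm (x) by 190 mm (y), 22 mm tall, with two round wells 12 mm deep (floor 10 mm above the origin): one 80 mm wide centred at x = 0, y = -40 mm, for the larger tin, and one 60 mm wide at x = 0, y = +50 mm, for the smaller. Origin: centre of the underside.
- slot_block: Fixed wooden block, 100 mm (x) by 170 mm (y), 22 mm tall, with one oblong recess 46 mm (x) by 114 mm (y), 12 mm deep (floor 10 mm above the origin) in its middle. Origin: centre of the underside.
- paint_can: Bystander: loose white paint can with yellow drips, 110 mm across, 130 mm tall, with a wire bail hanging some 65 mm out from its axis, at the left of the bench. Origin: centre of the underside.
- cup: Bystander: loose white plastic cup, 68 mm across, 75 mm tall, at the right of the bench. Origin: centre of the underside.
Mind the look-alikes: they are no part of the job. Leave any red look-alike of the tin_small alone.

How it is judged:
At the end, for the whole second after the job is handed in: One blade on the floor of each bay (within 4 mm in height, 25 to 75 mm from the dividing wall); each tin on the floor of its own well, within 13 mm of centre; the applicator on the recess floor, within 15 mm and 0.4 rad; all upright within 0.08 rad and at rest (0.02 m/s, 0.2 rad/s) ((((x of blade_a in the frame of bay_tray between -0.045 and 0.045 m and y of blade_a in the frame of bay_tray between 0.025 and 0.075 m and z of blade_a in the frame of bay_tray between 0.001 and 0.0075 m and angle between blade_a's own z axis and vertical below 0.08 rad) and (x of blade_b in the frame of bay_tray between -0.045 and 0.045 m and y of blade_b in the frame of bay_tray between -0.075 and -0.025 m and z of blade_b in the frame of bay_tray between 0.001 and 0.0075 m and angle between blade_b's own z axis and vertical below 0.08 rad)) or ((x of blade_a in the frame of bay_tray between -0.045 and 0.045 m and y of blade_a in the frame of bay_tray between -0.075 and -0.025 m and z of blade_a in the frame of bay_tray between 0.001 and 0.0075 m and angle between blade_a's own z axis and vertical below 0.08 rad) and (x of blade_b in the frame of bay_tray between -0.045 and 0.045 m and y of blade_b in the frame of bay_tray between 0.025 and 0.075 m and z of blade_b in the frame of bay_tray between 0.001 and 0.0075 m and angle between blade_b's own z axis and vertical below 0.08 rad))) and x of tin_large in the frame of tin_block between -0.013 and 0.013 m and y of tin_large in the frame of tin_block between -0.053 and -0.027 m and z of tin_large in the frame of tin_block between 0.007 and 0.0135 m and angle between each of tin_large, tin_small, applicator's own z axis and vertical below 0.08 rad and x of tin_small in the frame of tin_block between -0.013 and 0.013 m and y of tin_small in the frame of tin_block between 0.037 and 0.063 m and z of tin_small in the frame of tin_block between 0.007 and 0.0135 m and x of applicator in the frame of slot_block between -0.015 and 0.015 m and y of applicator in the frame of slot_block between -0.015 and 0.015 m and z of applicator in the frame of slot_block between 0.007 and 0.0135 m and angle between the y axis of applicator and the y axis of slot_block, either way round below 0.4 rad and linear speed of each of blade_a, blade_b, tin_large, tin_small, applicator below 0.02 m/s and angular speed of each of blade_a, blade_b, tin_large, tin_small, applicator below 0.2 rad/s); the robot touches nothing.
It fails at once if the paint can was pushed or tipped (moved over 15 mm) (distance of paint_can from where it was at the start of the episode above 0.015 m).
It fails at once if the cup was pushed or tipped (moved over 15 mm) (distance of cup from where it was at the start of the episode above 0.015 m).
It fails at once if a thing was dropped or thrown (faster than 1.2 m/s, a fall of about 7 cm) (linear speed of any of blade_a, blade_b, tin_large, tin_small, applicator above 1.2 m/s).
It also fails if it takes over 120 s, if anything falls off the work surface, if the arm or the gripper's body presses on something with over 40 N, if the wrist force passes 120 N, or if a joint passes its speed limit or range.

## Working session

There is one attempt and no reset: what is moved stays moved. The work goes in short steps, each a Python script; the robot and the scene stay as the last script left them, time stands still between calls to the robot, and variables do not carry over. Pictures are saved under pics/ and viewed, and the job is handed in when it is done.

```bash
mkdir -p pics; ls
python3 - <<'E'
from cell import r, optics
import cv2, numpy as np
print(r.current_t(), r.current_tool_pos(), r.current_ee_rot(), r.finger_overhang, r.current_opening())
for n in ["side","top","wrist"]:
    im=optics.get_image(n)
    cv2.imwrite(f"pics/{n}0.png", im["pixels"][:,:,::-1])
    print(n,{k:(np.round(v,4).tolist() if not np.isscalar(v) else v) for k,v in im.items() if k not in("pixels","depth")}, (im["depth"]>0).mean())
E
```

```text
pics
0.0 [ 0.24694823 -0.49111649  0.25277605] [ 9.73004349e-01  2.30786136e-01 -6.43927706e-05 -5.40975086e-04] 0.022 1.004980248718418
side {'fx': 387.39019301836214, 'fy': 387.39019301836214, 'cx': 270.52833374554535, 'cy': 206.0863871687071, 'camera_from_world': [[-0.9524, -0.3049, 0.0062, 0.4657], [-0.1887, 0.5734, -0.7972, 0.1234], [0.2395, -0.7604, -0.6036, 1.1231], [0.0, 0.0, 0.0, 1.0]]} 0.9961607142857143
top {'fx': 397.77390913347483, 'fy': 397.77390913347483, 'cx': 283.3228899557257, 'cy': 202.28161195168977, 'camera_from_world': [[-0.01, -0.9999, 0.0065, -0.0003], [-0.9975, 0.0095, -0.0707, 0.4705], [0.0706, -0.0072, -0.9975, 1.2708], [0.0, 0.0, 0.0, 1.0]]} 0.9960671768707483
wrist {'fx': 325.19226210127806, 'fy': 325.19226210127806, 'cx': 280.14224801239556, 'cy': 211.46302478086352, 'mount': [[-0.001, -0.964, -0.2658, 0.0673], [1.0, -0.0009, -0.0005, 0.0002], [0.0003, -0.2658, 0.964, -0.12], [0.0, 0.0, 0.0, 1.0]]} 0.9842261904761904
```

View pics/top0.png

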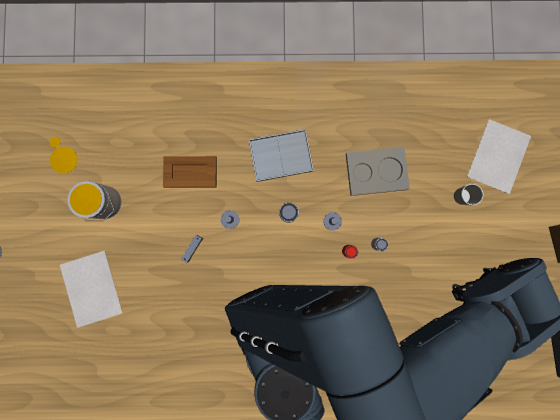

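View pics/side0.png

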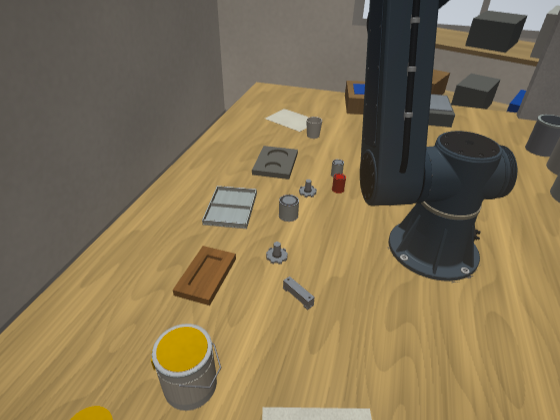

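The top view shows blades at about (230,219) and (333,221), the large tin at (289,212), the applicator at (192,249), the tray at (281,155), the grey block at (377,171) and the wooden block at (190,171).
Candidates for tin_small are the bare-metal tin at (380,244) and the red tin at (350,252). The description says bare metal, so I choose (380,244). I'll check this in a close crop and measure everything from the depth.

```bash
cat > h.py <<'E'
from cell import r, optics
import cv2, numpy as np
from scipy.spatial.transform import Rotation as R
def cloud(im):
    h,w=im["depth"].shape
    u,v=np.meshgrid(np.arange(w),np.arange(h))
    d=im["depth"]
    p=np.stack([(u-im["cx"])/im["fx"]*d,(v-im["cy"])/im["fy"]*d,d],-1)
    T=np.linalg.inv(im["camera_from_world"])
    return p@T[:3,:3].T+T[:3,3]
E
python3 - <<'E'
from h import *
im=optics.get_image("top"); np.savez("top.npz",**im)
P=cloud(im)
c=im["pixels"][120:280,150:430,::-1]
cv2.imwrite("pics/crop_top.png",cv2.resize(c,None,fx=2.8,fy=2.8,interpolation=cv2.INTER_CUBIC))
z=P[...,2]
print("table z",np.median(z[100:130,100:200]))
m=((z>0.008)&(im["depth"]>0)).astype(np.uint8); m[268:]=0; m[:110]=0
n,l,s,c=cv2.connectedComponentsWithStats(m)
for i in range(1,n):
    if s[i,4]<40: continue
    q=P[l==i]; zz=np.percentile(q[:,2],95)
    t=q[q[:,2]>zz-0.006]
    rect=cv2.minAreaRect((q[:,:2]*1000).astype(np.float32))
    print(np.round(c[i]),s[i,4],"z95",zz.round(4),"topmean",t[:,:2].mean(0).round(4),"topext",np.ptp(t[:,:2],axis=0).round(3),"rect",np.round(rect[0],1),np.round(rect[1],1),round(rect[2],1), im["pixels"][l==i].mean(0).round())
E
```

```text
table z -0.00036106187987605676
[281. 154.] 393 z95 0.0233 topmean [0.6264 0.0053] topext [0.166 0.207] rect [626.3   1.9] [141.6 190. ] 10.1 [127. 129. 131.]
[377. 171.] 2360 z95 0.0256 topmean [ 0.5696 -0.3083] topext [0.153 0.199] rect [ 570.4 -313.1] [140.4 193.1] 5.4 [132. 128. 120.]
[189. 171.] 1532 z95 0.0257 topmean [0.5749 0.2991] topext [0.1   0.169] rect [574.  298.9] [171.1 101.2] 89.4 [121.  79.  42.]
[ 93. 201.] 1628 z95 0.1318 topmean [0.4781 0.578 ] topext [0.107 0.109] rect [473.2 575. ] [117.9 112.7] 0.6 [147. 124.  56.]
[469. 195.] 413 z95 0.075 topmean [ 0.4862 -0.5919] topext [0.066 0.068] rect [ 486.7 -590.6] [65.  66.8] 32.8 [77. 74. 70.]
[288. 212.] 308 z95 0.0647 topmean [ 0.4368 -0.0203] topext [0.056 0.059] rect [435.6 -20.4] [59.6 58.7] 89.5 [100. 101. 111.]
[229. 220.] 175 z95 0.0511 topmean [0.4169 0.1698] topext [0.019 0.02 ] rect [416.6 169.9] [55.9 55. ] 89.3 [111. 114. 128.]
[332. 221.] 171 z95 0.0521 topmean [ 0.4089 -0.1634] topext [0.016 0.019] rect [ 408.6 -163.5] [55.3 58.5] 88.8 [114. 116. 127.]
[556. 238.] 192 z95 0.0436 topmean [ 0.3701 -0.8752] topext [0.038 0.009] rect [ 329.  -882.4] [ 28.8 119.5] 88.0 [38. 26. 15.]
[191. 249.] 238 z95 0.0354 topmean [0.3244 0.2889] topext [0.085 0.057] rect [324.8 289.5] [23.5 90.2] 58.8 [108. 110. 121.]
[380. 244.] 179 z95 0.0582 topmean [ 0.3337 -0.309 ] topext [0.037 0.042] rect [ 334.  -308.7] [40.  40.8] 23.2 [ 97.  96. 102.]
[350. 251.] 169 z95 0.0582 topmean [ 0.3105 -0.2134] topext [0.037 0.038] rect [ 311.7 -213.6] [39.5 40. ] 89.2 [145.  45.  38.]
[525. 263.] 353 z95 0.5373 topmean [ 0.3077 -0.4853] topext [0.01  0.035] rect [ 306.2 -500.7] [100.6  29.4] 81.5 [27. 30. 33.]
```

View pics/crop_top.png

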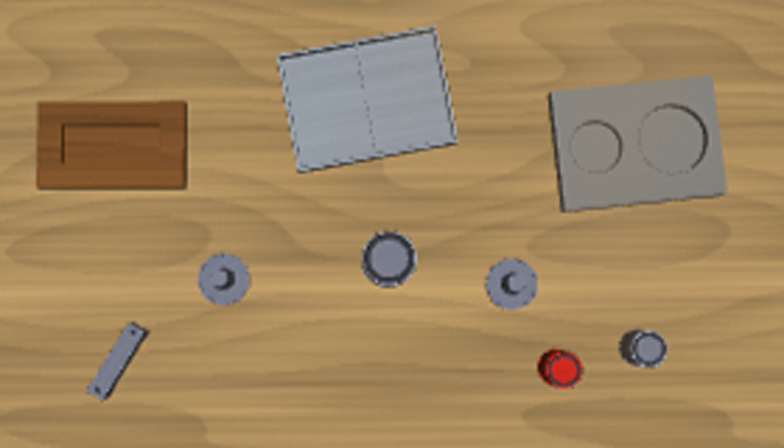

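The crop shows the bare tin at crop pixel (648,348), clearly different from the red one at (560,368). The measured heights and diameters (58/40 mm, 65/59 mm, 51 mm stub, 90x23 mm bar) match the descriptions. I'll go to tin_small and refine the position with the wrist camera.

```bash
cat >> h.py <<'E'
def rad(a): return np.deg2rad(a)
def quat(phi):
    """tool down, jaw axis at phi (deg, mod 180)"""
    q1=None
    return (R.from_euler('z',phi+90,degrees=True)*R.from_euler('x',180,degrees=True)).as_quat()
def wcloud():
    p=np.array(r.current_tool_pos()); q=R.from_quat(r.current_ee_rot())
    im=optics.get_image("wrist"); d=im["depth"]; h,w=d.shape
    u,v=np.meshgrid(np.arange(w)-im["cx"],np.arange(h)-im["cy"])
    rr=np.hypot(u,v); th=rr/im["fx"]; k=np.tan(np.minimum(th,1.2))/np.maximum(rr,1e-9)
    c=np.stack([u*k*d,v*k*d,d,np.ones_like(d)],-1)@im["mount"].T
    P=q.apply(c[...,:3].reshape(-1,3)).reshape(h,w,3)+p
    P[(d<=0)|(th>1.15)]=np.nan
    return im,P
def topmeas(P,xy,z,rad_=0.05,band=0.006):
    m=(np.hypot(P[...,0]-xy[0],P[...,1]-xy[1])<rad_)&(abs(P[...,2]-z)<band)
    t=P[m]
    c=cv2.minAreaRect((t[:,:2]*1000).astype(np.float32))
    return m.sum(),np.round(np.array(c[0])/1000,4),np.round(c[1],1),round(c[2],1),t.mean(0).round(4)
def save(im,n): cv2.imwrite(f"pics/{n}.png",im["pixels"][:,:,::-1])
E
python3 - <<'E'
from h import *
r.move_to([0.334,-0.309,0.22],quat(13)); print(r.current_t(),r.current_q().round(2) if hasattr(r.current_q(),'round') else r.current_q())
r.sleep(0.2)
im,P=wcloud(); save(im,"w1")
print(topmeas(P,(0.334,-0.309),0.056))
print(topmeas(P,(0.311,-0.2136),0.056), "red")
print(topmeas(P,(0.409,-0.1635),0.05,0.03), "blade")
print(np.nanmedian(P[...,2]))
E
```

```text
1.1417 [-0.85  0.22  1.92 -0.    1.   -1.07]
(np.int64(1646), array([ 0.3346, -0.3078]), array([40.8, 41.3]), 13.1, array([ 0.3347, -0.3073,  0.0546]))
(np.int64(1742), array([ 0.3125, -0.2126]), array([39.8, 40.3]), 13.1, array([ 0.3124, -0.2129,  0.0546])) red
(np.int64(336), array([ 0.4091, -0.1627]), array([19.2, 19.5]), 63.7, array([ 0.4087, -0.1629,  0.0491])) blade
-0.0001863128737882025
```

View pics/w1.png

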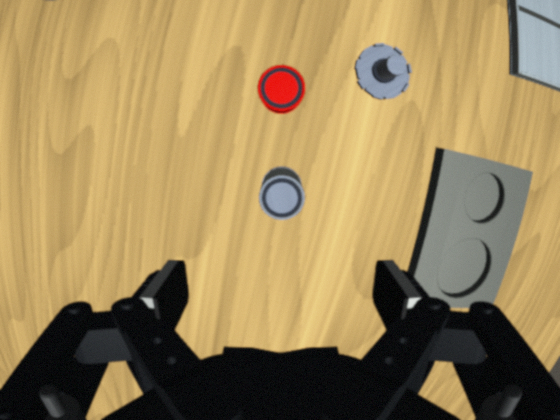

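The wrist view has the bare tin at (281,197), between the jaws, and the red tin well clear at (281,89). The two cameras agree to about 1.5 mm, so I'm grasping.

```bash
cat >> h.py <<'E'
def grasp(xy,z,phi,squeeze=60,hover=0.15,pre=1.0):
    q=quat(phi)
    r.set_gripper(pre)
    r.move_to([*xy,hover],q)
    r.move_linear([*xy,z],vel=0.15)
    r.set_gripper(0.0,squeeze)
    o=r.current_opening(); f=r.current_contact_force()
    r.move_linear([*xy,hover],vel=0.2)
    print("grasp t",round(r.current_t(),2),"open",round(o,3),round(r.current_opening(),3),"F",np.round(f,1),"Fup",np.round(r.current_contact_force(),1))
E
python3 - <<'E'
from h import *
grasp((0.3346,-0.3078),0.042,13)
im,P=wcloud(); save(im,"w2")
E
```

```text
grasp t 4.05 open 0.474 0.473 F [-1.8  1.6 10.2] Fup [-0.2 -0.5 -2. ]
```

View pics/w2.png

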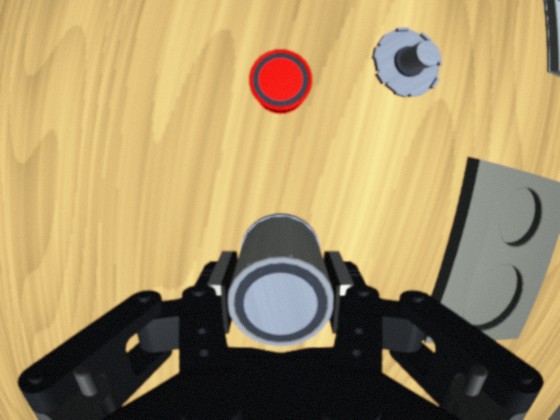

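The tin is held squarely between the pads: opening 0.473 ≈ 40 mm, and the weight shows on the wrist. Next I'll hover near the block and measure the wells.

Run:
```python
from h import *
r.move_to([0.566,-0.263,0.2],quat(5.4)); r.sleep(0.15)
im,P=wcloud(); save(im,"w3"); np.savez("w3.npz",P=P)
print(r.current_t())
m=(abs(P[...,2]-0.022)<0.006)&(np.hypot(P[...,0]-.57,P[...,1]+.313)<.14)
rc=cv2.minAreaRect((P[m][:,:2]*1000).astype(np.float32)); print("block",m.sum(),np.round(rc[0],1),np.round(rc[1],1),rc[2])
for nm,xy,rr in (("large",(0.574,-.3528),.035),("small",(.5657,-.2633),.026)):
    m=(np.hypot(P[...,0]-xy[0],P[...,1]-xy[1])<rr+.012)&(abs(P[...,2]-.010)<.005)
    t=(P[m][:,:2]*1000).astype(np.float32)
    print(nm,m.sum(),cv2.minEnclosingCircle(t),t.mean(0), P[m][:,2].mean())
```

```text
5.25
block 10295 [ 571.6 -310.3] [140.6 190.1] 5.391732692718506
large 0 ((0.0, 0.0), 0.0) [nan nan] nan
small 2715 ((567.4434814453125, -261.24658203125), 30.153512954711914) [ 567.1806  -259.84833] 0.009402946895263983<stdin>:10: RuntimeWarning: Mean of empty slice.
  ret = um.true_divide(
  ret = ret.dtype.type(ret / rcount)
```

View pics/w3.png

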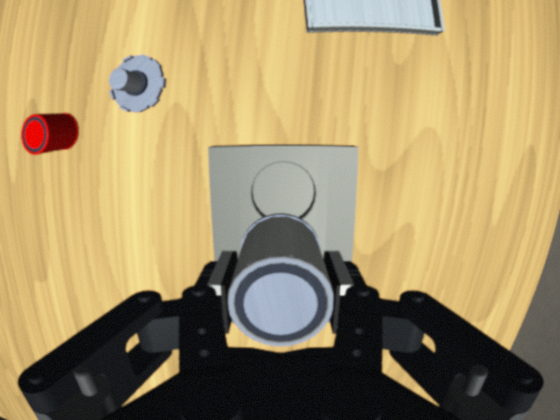

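The wrist view shows the block (210–357, 145+) and its small well at (283,192). The well circle comes out at r = 30.15 mm, centred at (0.567,−0.261), which matches the block rectangle (140.6x190.1 mm). Placing the tin.

```bash
cat >> h.py <<'E'
def place(xy,z,phi,up=0.16,opening=1.0,hover=0.15):
    r.move_to([*xy,hover],quat(phi))
    r.move_linear([*xy,z+0.012],vel=0.15)
    r.move_linear([*xy,z],vel=0.03)
    r.sleep(0.1); f=r.current_contact_force(); print("z",np.round(r.current_tool_pos(),4),"F",np.round(f,1))
    r.set_gripper(opening)
    r.move_linear([*xy,up],vel=0.2)
    print("placed t",round(r.current_t(),2))
E
python3 - <<'E'
from h import *
place((0.567,-0.261),0.0525,5.4,up=0.2)
im,P=wcloud(); save(im,"w4")
print(topmeas(P,(0.567,-0.261),0.066))
E
```

```text
z [ 0.567  -0.261   0.0527] F [-1.7  1.2  4.5]
placed t 8.33
(np.int64(2026), array([ 0.5671, -0.2607]), array([41.5, 41. ]), 53.9, array([ 0.5671, -0.2602,  0.0646]))
```

View pics/w4.png

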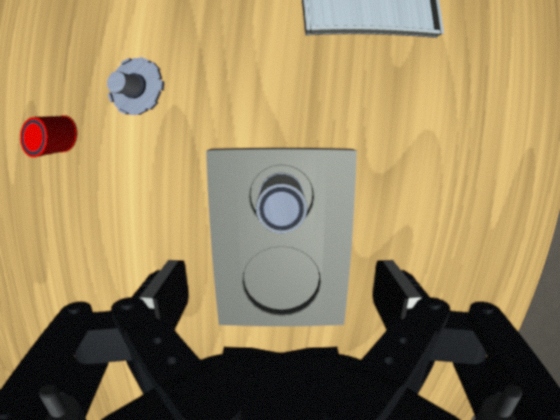

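The small tin stands at (283,208), inside its well, at (0.5671,−0.2607) with its top at the expected height. Next is the large tin, measured from hover before the grasp.

Run:
```python
from h import *
im,P=wcloud()
m=(np.hypot(P[...,0]-.5754,P[...,1]+.3501)<.045)&(abs(P[...,2]-.009)<.005)
t=(P[m][:,:2]*1000).astype(np.float32); print("well",m.sum(),cv2.minEnclosingCircle(t))
r.move_to([0.4366,-0.0203,0.2],quat(5.4)); r.sleep(0.15)
im,P=wcloud()
a=topmeas(P,(0.4366,-0.0203),0.061); print(a)
m=(P[...,2]<.024)&(P[...,2]>.012)&(np.hypot(P[...,0]-.626,P[...,1])<.14)
rc=cv2.minAreaRect((P[m][:,:2]*1000).astype(np.float32)); print("tray",m.sum(),rc)
save(im,"w5")
if np.hypot(*(a[1]-[0.4366,-0.0203]))<.006: grasp(a[1],0.046,5.4,hover=0.16)
im,P=wcloud(); save(im,"w6")
```

```text
well 3819 ((575.5570678710938, -352.63421630859375), 40.279911041259766)
(np.int64(4237), array([ 0.4382, -0.019 ]), array([60.6, 61.4]), 27.8, array([ 0.4382, -0.0181,  0.0605]))
tray 3261 ((627.1265258789062, 3.6200027465820312), (141.63394165039062, 190.58102416992188), 10.035117149353027)
grasp t 12.19 open 0.709 0.707 F [-2.5  0.8 13.4] Fup [-0.9  0.5 -0.7]
```

View pics/w6.png

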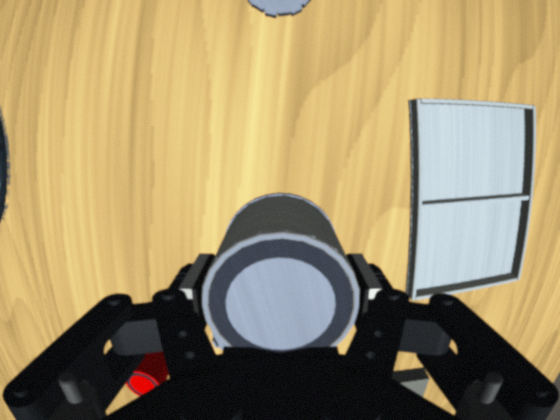

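View pics/w5.png

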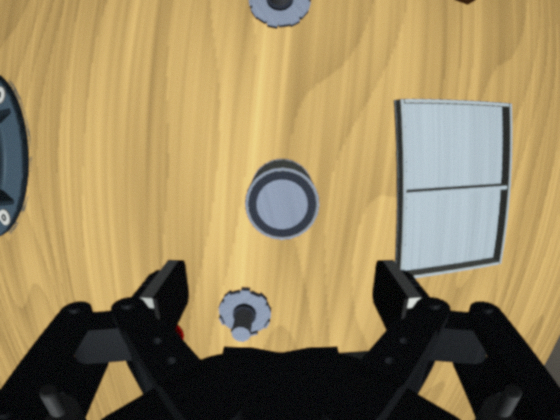

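The large tin is held centrally in the second wrist view at (281,295), and the tray is measured (190.6x141.6 mm, 10.0°). I'll place the tin in the large well, then measure and grasp the blade on the right.

Run:
```python
from h import *
place((0.5755,-0.3513),0.0565,5.4,up=0.2,hover=0.17)
im,P=wcloud(); save(im,"w7")
print("large",topmeas(P,(0.5755,-0.3513),0.072))
print("small",topmeas(P,(0.567,-0.261),0.066,0.03))
phi=-15
r.move_to([0.409,-0.163,0.19],quat(phi)); r.sleep(0.15)
im,P=wcloud(); a=topmeas(P,(0.409,-0.163),0.049,0.03); print(a, r.current_q())
if np.hypot(*(a[1]-[0.409,-0.163]))<.005: grasp(a[1],0.042,phi,hover=0.16)
im,P=wcloud(); save(im,"w8")
```

```text
z [ 0.5756 -0.3514  0.0572] F [-3.5  2.9  6.7]
placed t 16.31
large (np.int64(4549), array([ 0.5753, -0.351 ]), array([60.5, 61.5]), 14.6, array([ 0.5753, -0.3503,  0.0705]))
small (np.int64(2199), array([ 0.567 , -0.2606]), array([40.1, 40.4]), 5.4, array([ 0.5671, -0.2611,  0.0646]))
(np.int64(450), array([ 0.4101, -0.1621]), array([19.3, 19.4]), 29.7, array([ 0.41  , -0.1615,  0.0491])) [-4.85624209e-01  2.41057090e-01  1.98526597e+00 -4.55157199e-05
  9.15216863e-01 -2.23660982e-01]
grasp t 20.32 open 0.218 0.216 F [-1.9  0.5  6.6] Fup [-0.4  0.4 -2.1]
```

View pics/w7.png

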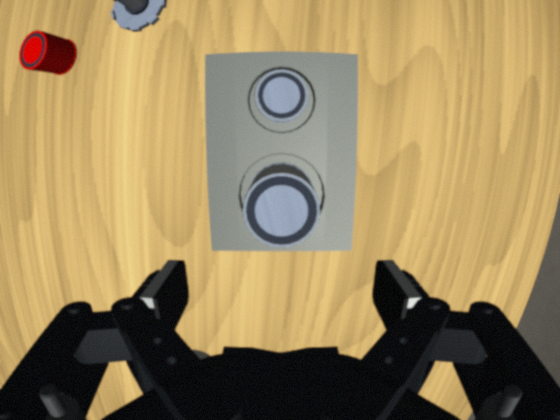

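View pics/w8.png

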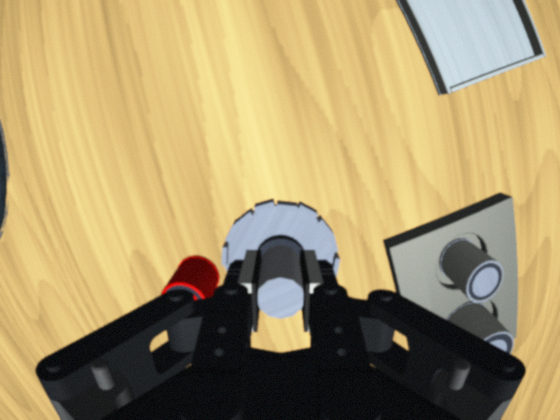

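Both tins are seated (small at (281,97), large at (281,210), tops at the right heights), and the blade is held upright by its stub at (281,285). Placing it in the −y bay, then on to the other blade.

Run:
```python
from h import *
place((0.6351,-0.0443),0.0465,-5,up=0.19,hover=0.17,opening=0.6)
im,P=wcloud(); save(im,"w9")
print("blade1",topmeas(P,(0.6351,-0.0443),0.053,0.03))
phi=20
r.move_to([0.417,0.170,0.19],quat(phi)); r.sleep(0.15)
im,P=wcloud(); a=topmeas(P,(0.417,0.170),0.049,0.03); print(a)
if np.hypot(*(a[1]-[0.417,0.170]))<.006: grasp(a[1],0.042,phi,hover=0.16)
im,P=wcloud(); save(im,"w10")
```

```text
z [ 0.635  -0.0443  0.0464] F [-1.1 -0.1 -0.6]
placed t 24.19
blade1 (np.int64(466), array([ 0.6353, -0.0441]), array([18.9, 19.1]), 39.2, array([ 0.6353, -0.0437,  0.0531]))
(np.int64(450), array([0.4185, 0.1723]), array([18.4, 18.8]), 20.1, array([0.4184, 0.1727, 0.0491]))
grasp t 28.6 open 0.211 0.212 F [-2.7 -0.4  6.7] Fup [ 0.1  0.5 -2.3]
```

View pics/w9.png

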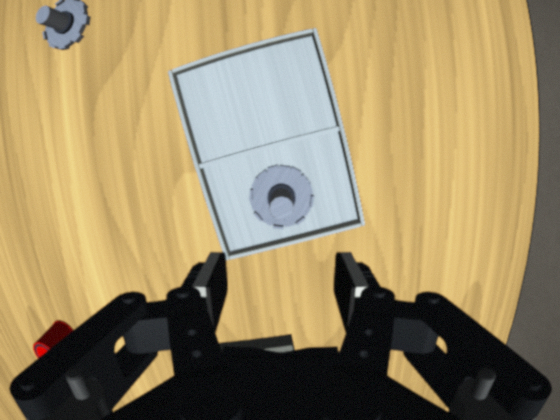

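View pics/w10.png

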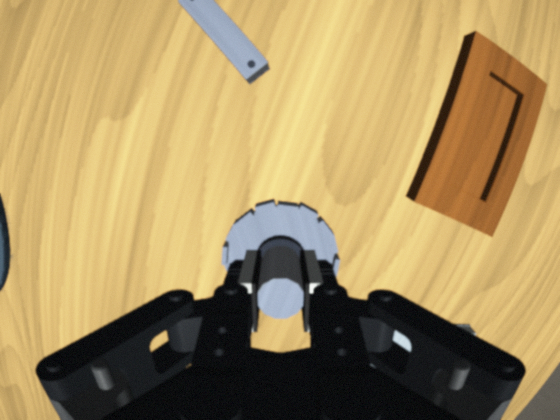

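Blade 1 lies in the lower bay at (281,195) and blade 2 is held by its stub. Placing it in the +y bay, then measuring the applicator from hover.

Run:
```python
from h import *
place((0.6185,0.0503),0.0465,10,up=0.19,hover=0.17,opening=0.6)
im,P=wcloud(); save(im,"w11")
print("blade2",topmeas(P,(0.6185,0.0503),0.053,0.03))
print("blade1",topmeas(P,(0.6351,-0.0443),0.053,0.03))
m=(P[...,2]<.024)&(P[...,2]>.012)&(np.hypot(P[...,0]-.626,P[...,1])<.14)
rc=cv2.minAreaRect((P[m][:,:2]*1000).astype(np.float32)); print("tray",rc)
r.move_to([0.326,0.290,0.2],quat(58.8)); r.sleep(0.15)
im,P=wcloud(); save(im,"w12"); print("appl",topmeas(P,(0.326,0.290),0.032,0.06),r.current_t())
m=(abs(P[...,2]-0.022)<0.006)&(np.hypot(P[...,0]-.574,P[...,1]-.299)<.12)
print("slot",cv2.minAreaRect((P[m][:,:2]*1000).astype(np.float32)))
```

```text
z [0.6184 0.0503 0.0464] F [-1.3  0.2 -0.8]
placed t 32.41
blade2 (np.int64(472), array([0.6188, 0.05  ]), array([19. , 19.8]), 9.6, array([0.6186, 0.0507, 0.053 ]))
blade1 (np.int64(347), array([ 0.6345, -0.0439]), array([18.9, 18.9]), 57.5, array([ 0.6345, -0.0428,  0.0527]))
tray ((626.9869995117188, 3.9430313110351562), (140.51687622070312, 190.4107666015625), 10.016281127929688)
appl (np.int64(2328), array([0.3259, 0.2921]), array([21.9, 89.6]), 58.2, array([0.3245, 0.2926, 0.0313])) 34.0667
slot ((588.2136840820312, 300.8194580078125), (144.62344360351562, 72.087890625), 63.75395584106445)
```

View pics/w11.png

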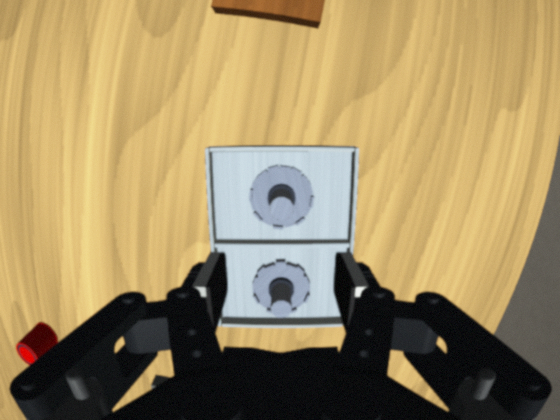

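View pics/w12.png

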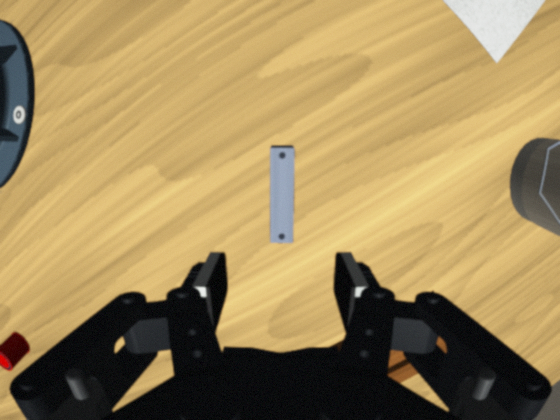

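Both blades lie in their bays (281,197) and (281,288), 19 mm stub tops at the right height. The applicator at (281,195) measures 21.9x89.6 mm at 58.2°. Grasping it, then measuring the recess from above.

Run:
```python
from h import *
grasp((0.3259,0.2921),0.037,58.2,squeeze=80,hover=0.17,pre=0.6)
im,P=wcloud(); save(im,"w13")
r.move_to([0.52,0.30,0.24],quat(0)); r.sleep(0.15)
im,P=wcloud(); save(im,"w14")
m=(abs(P[...,2]-0.022)<0.005)&(np.hypot(P[...,0]-.574,P[...,1]-.299)<.12)
print("slot",cv2.minAreaRect((P[m][:,:2]*1000).astype(np.float32)))
m=(abs(P[...,2]-0.010)<0.005)&(abs(P[...,0]-.574)<.035)&(abs(P[...,1]-.299)<.07)
print("recess",m.sum(),cv2.minAreaRect((P[m][:,:2]*1000).astype(np.float32)),r.current_opening())
```

```text
grasp t 36.76 open 0.235 0.237 F [-2.4  0.2 11.2] Fup [ 0.5 -0.  -2.3]
slot ((575.3221435546875, 300.8060607910156), (170.39735412597656, 100.68486022949219), 89.72976684570312)
recess 4148 ((575.8596801757812, 300.2930603027344), (114.80224609375, 46.065948486328125), 89.68988037109375) 0.23343609684015082
```

View pics/w13.png

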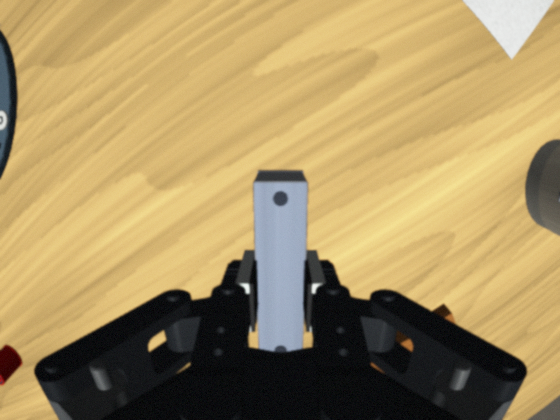

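View pics/w14.png

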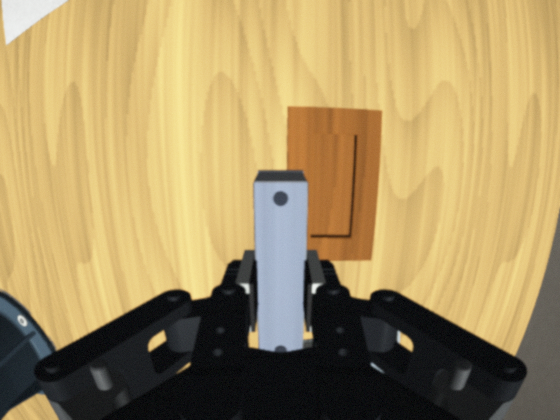

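The bar is held level in the jaws at (281,265), and the recess measures 114.8x46.1 mm centred at (0.5757,0.3005). Placing it.

Run:
```python
from h import *
place((0.5757,0.3005),0.0475,-0.3,up=0.2,hover=0.15,opening=0.6)
im,P=wcloud(); save(im,"w15")
a=topmeas(P,(0.5757,0.3005),0.042,0.06); print("appl",a)
m=(np.hypot(P[...,0]-.5757,P[...,1]-.3005)<.06)&(abs(P[...,2]-.042)<.007); q=P[m]
A=np.c_[q[:,:2]-q[:,:2].mean(0),np.ones(len(q))]; print("slopes",np.linalg.lstsq(A,q[:,2],rcond=None)[0])
r.move_to([0.40,0.10,0.35],quat(10)); r.sleep(0.3)
np.savez("top2.npz",**optics.get_image("top"))
for n in("top","side"):
    im=optics.get_image(n); save(im,n+"9")
im,P=wcloud(); save(im,"w16")
for n,xy,z in(("b1",(.635,-.044),.053),("b2",(.6186,.05),.053),("large",(.5753,-.351),.071),("small",(.567,-.2606),.065)):
    m=(np.hypot(P[...,0]-xy[0],P[...,1]-xy[1])<.04)&(abs(P[...,2]-z)<.006)
    if m.sum()>10: print(n,topmeas(P,xy,z,.04))
print(r.current_t())
```

```text
z [0.5758 0.3005 0.048 ] F [-2.9 -0.6  5.4]
placed t 41.08
appl (np.int64(2461), array([0.576 , 0.3005]), array([89.4, 22. ]), 89.3, array([0.576 , 0.3025, 0.0414]))
slopes [-0.00344543 -0.00146681  0.04138061]
b1 (np.int64(108), array([ 0.6333, -0.0434]), array([16.7, 17.2]), 1.0, array([ 0.6326, -0.0429,  0.0525]))
b2 (np.int64(139), array([0.6178, 0.0495]), array([18.7, 19. ]), 5.2, array([0.6171, 0.05  , 0.0527]))
42.7917
```

View pics/w15.png

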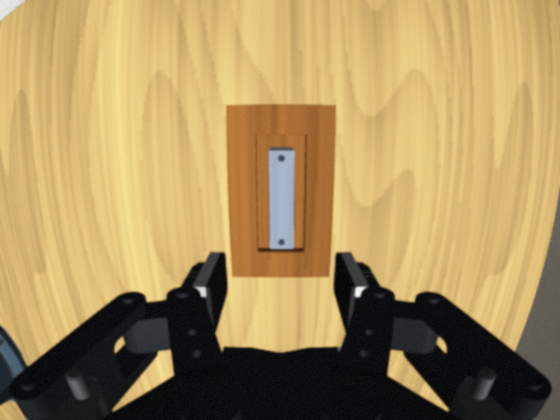

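View pics/side9.png

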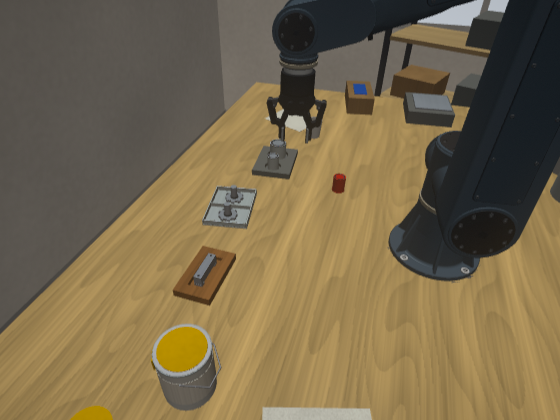

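View pics/w16.png

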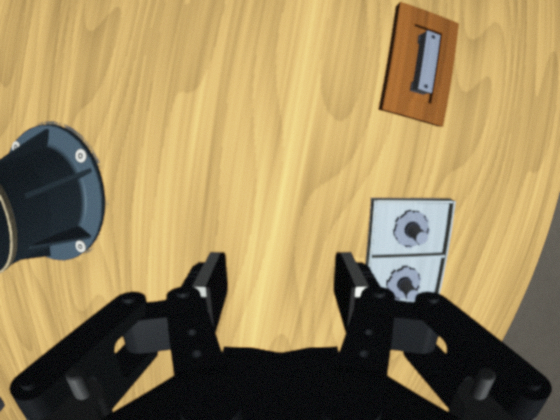

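The applicator sits level in the recess at (281,198), 89.4x22 mm, and the side view shows all five pieces placed. Last check is the bystanders in the top view.

Run:
```python
from h import *
A=dict(np.load("top.npz")); B=dict(np.load("top2.npz"))
for n,xy,z in(("can",(.478,.578),.13),("cup",(.486,-.592),.074),("red",(.311,-.213),.057)):
    for im in(A,B): print(n,topmeas(cloud(im),xy,z,.08))
for n,xy,z in(("large",(.5753,-.351),.072),("small",(.567,-.2606),.066),("b1",(.635,-.044),.054),("b2",(.6186,.05),.054),("appl",(.576,.3),.043)):
    print(n,topmeas(cloud(B),xy,z,.055 if n in("appl","large") else .035))
r.hand_in(); print(r.current_t())
```

```text
can (np.int64(1052), array([0.4782, 0.5768]), array([109.4, 106.9]), 89.4, array([0.4774, 0.5776, 0.1285]))
can (np.int64(1042), array([0.4782, 0.5781]), array([107.6, 107. ]), 89.3, array([0.4773, 0.5779, 0.1283]))
cup (np.int64(96), array([ 0.4867, -0.5906]), array([65. , 66.8]), 32.8, array([ 0.4864, -0.5929,  0.0732]))
cup (np.int64(94), array([ 0.4852, -0.5906]), array([65.2, 66.4]), 0.5, array([ 0.4868, -0.593 ,  0.0738]))
red (np.int64(139), array([ 0.3125, -0.2426]), array([38. , 96.5]), 3.9, array([ 0.3112, -0.2153,  0.055 ]))
red (np.int64(131), array([ 0.3105, -0.2143]), array([38.4, 37.6]), 88.9, array([ 0.3109, -0.2139,  0.0551]))
large (np.int64(302), array([ 0.5737, -0.3533]), array([62. , 57.7]), 88.2, array([ 0.5737, -0.3526,  0.0707]))
small (np.int64(138), array([ 0.5659, -0.2632]), array([37.7, 41. ]), 44.6, array([ 0.5653, -0.2621,  0.0648]))
b1 (np.int64(32), array([ 0.6334, -0.0461]), array([17.7, 18.1]), 56.8, array([ 0.6332, -0.0463,  0.0532]))
b2 (np.int64(30), array([0.6169, 0.0472]), array([16.2, 16.4]), 86.8, array([0.6169, 0.0477, 0.0541]))
appl (np.int64(200), array([0.5738, 0.298 ]), array([90.4, 22.2]), 89.7, array([0.5746, 0.298 , 0.0418]))
the job is handed in; nothing more can be done
the job is handed in; nothing more can be done
```

The job is done and handed in, at about 43 s on the robot's clock. Each blade lies in its own tray bay, stub up. Both tins are seated in their wells, and the applicator stands in the wooden block's recess.

- **Placing:** In the close wrist-camera views, each piece was within about 2 mm of its target and at the expected height, and the applicator was level.
- **Left alone:** The paint can and the cup measured within 2 mm of where they started. The red look-alike tin was never touched; its first overhead reading also took in the nearby small tin, so its before-and-after comparison is rough.
- **Disagreement:** The overhead camera read positions 1–3 mm off from the wrist camera throughout. That is about the calibration error and well inside the tolerances.
- **Not shown:** No check failed, but the hand-in call reports no verdict.

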